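# Hold a spring clamp open round the edge of a gel cassette

### The arm

A 7-joint arm with a two-finger parallel gripper is mounted at the origin on a cart in front of the work surface, level with it; the furniture and walls round the work are solid. World frame = base frame: x ahead of the robot, y to its left, z up, the work surface at z = 0. Lengths are in mm, angles in degrees, forces in N, time in s.
With the tool pointing down it reaches from about 400 to 900 mm from the base axis. Payload 5.5 kg.
Tool frame: the origin (TCP) lies at the very end of the fingers, on their centre line; the grasp point (between the pads) lies 19 mm behind it; z points along the fingers, y is the direction in which the jaws open and shut (so a half turn about z gives the same grasp; the last joint's range is limited). The gripper opens to 85 mm and grips with 20 to 120 N. Pads are 22 mm wide; open, the fingers measure 114 mm over their backs; the gripper's body (76 mm by 85 mm) begins 54 mm behind the grasp point. The pads swing forward as they close: fully open they stand 13 mm farther back than shut.
Start: joints at [-61.352, 28.699, -24.465, 88.831, 12.651, 65.22, -12.049], TCP at [152.447, 631.87, 231.31] pointing down, gripper open.
Joint ranges: [-164.97, 164.97], [-17.58, 116.51], [-87.97, 89.64], [11.32, 138.91], [-80.73, 260.73], [10.89, 115.49], [-147.41, 147.41]. Speed limits (degrees/s): [147.25, 147.25, 180, 180, 180, 180, 180].

### API

Orientations are given as [roll, pitch, yaw] about the fixed x, y, z axes, in that order (R = Rz(yaw) Ry(pitch) Rx(roll)).
In Python, from bench import sensors, snapshot, bot, models gives the robot as it stands.
- The arm moves only by the tool carry_out, never from a script. Its argument "targets" is a list of rows, each a list of 5 numbers: the finger opening in mm, from 0 to 85.4, then the shift along the world's x, y, z in units of 600 mm (1.0 is 600 mm), then the turn about the world's z in units of 180 degrees (1.0 is 180 degrees). A call has 1 to 10 rows; each row is the pose to reach, as a shift and turn from the pose measured when the call began, turning the shorter way round; what a row does not reach only later rows make up. A row lasts 1/12 s, in which the tool goes at most 41.7 mm and 7.16 degrees, less where a joint would pass 70% of its speed; a pose out of reach is approached as far as the arm can. A call with a number of a shift or a turn outside -1 to 1 is refused whole. A call with a gripper value outside its range is refused whole. The fingers move at their own pace and stop on an object; "newtons" is the grip in N (left out, the last holds). Time passes only in rows, so rows that repeat a pose let the fingers close. It gives the time, the measured TCP pose, the force and the opening at its end, in the units of the state.
- sensors.read_state(): the state, without advancing time (a new reading comes with each control period).
- snapshot(name): name is "side" or "top" or "wrist"; returns a dict with "img" (384x512x3 uint8, red, green, blue), "z_map" (384x512 float32, mm along the optical axis (not along the pixel's ray), 0 where there is no reading), "fx", "fy", "cx", "cy" (pixels), "eye" and "rotation" of the camera in the world. Camera axes: x right, y down, z forward; pixel columns grow to the right and rows downward; lengths in mm; the calibration is good to about 2 mm. The wrist camera is an equidistant fisheye: a pixel r from the principal point sees the ray r / f radians off the axis. A picture is of the moment at which its call begins.
- bot.sign_off(): hands the job in, once; it reports no verdict.
Trained networks look in a picture, given as the dict that the camera call returned (one of the last four; its "shot" number tells which), for a name from the list of things; names that differ only in an ending like _2 or _b are one class to them, and where a whole thing is asked for, a point or a joint stands for the part that bears it (a point fixed in the world has none). Each returns a list of dicts, best first, with "score" (0 to 1); they miss things now and then, are a little off and sometimes report something else, mostly with a low value. They report only what shows in the picture. A call takes as long as a camera call. They do not tell look-alikes from the thing itself.
- models.recognise(picture, query): "extent" ([centre column, centre row, width, height] in pixels, round what is visible of it).
- models.spot_point(picture, query): "point" ([row, column] in pixels: a listed point, or the origin of a listed thing).
The state is a dict: "time_s": time; "joint_pos": joint angles; "qvel": joint speeds; "joint_efforts": joint torques, N m; "tool_pos": TCP position; "tcp_rot": TCP orientation; "force": force on the tool from outside, world axes, zero at the start; "ft_torque": the same for the moment, N m; "width": opening from 0.0 (shut) to 1.0 (fully open).
Only numpy, scipy, OpenCV 4.12 (cv2) and the standard library are available. Lean on these libraries where they do the work, as an engineer would, in place of code of your own. Each camera call takes 0.05 s, during which the arm holds its last target.

### The job

I am putting together the glass gel cassette in the casting stand: one side is clamped, but on the bare side the blue spacer still stands proud, so first push it straight down until its head sits on the glass (once the clamp bites it will no longer slide). Then pick up the loose spring clamp by squeezing its handles and bring it, wide open, round the upper half of that bare side edge, one jaw in front of the glass and one behind, the orange pads well over the plates and neither of them touching. Finish like that, still squeezing the clamp open in the air for me to check the edge before it bites; do not knock the glass with it and leave everything else on the table where it is.

Things in the scene. Friction and masses are not known exactly. Their poses are not given: they have to be found in the camera images.
- cassette: Upright glass gel cassette in a grey casting stand, fixed. Origin: centre of the stand's underside; x normal to the glass (front to back), y along it, z up. Glass, 8 mm thick in all: x +-4, y +-50, z 20 to 125 mm. Base 92 x 150 x 17 mm; bars at the foot of the glass reach z 37, x +-17 (screws x -33). A like clamp sits on the +y edge, out to y 149. The -y edge is bare
- bare_edge_top (a point): upper end of the bare side edge of the glass, mid thickness: at y -50, z 125 mm from the cassette's origin; axes as the cassette's, so +y points from the edge into the glass; the edge runs straight down from here, free of everything above the bars
- spacer (a joint): how far the blue T-shaped spacer on the bare side stands proud, m: 0 = home, its head resting on the glass; at the start 0.010 to 0.018. It slides vertically between the panes, is held by friction (about 3 N) and stays where it is left
- spacer_head (a point): middle of the flat top of that spacer's blue head (9 mm in cassette x, 20 mm in cassette y, 8 mm high), 6 mm inside the bare edge; with the spacer home it is 8 mm above the top of the glass (133 mm above the table)
- clamp: loose nylon spring clamp, black with orange handle sleeves and jaw pads, 40 to 80 g, lying on its side. Origin: foot of its pivot pin, on the table; x points along it to the jaws, y across, z (up) along the pin. 26 mm wide in z; pad tips at x 54, handle ends at x -58 mm (squeezed -63). Shut, the handles spread to 58 mm over all at their ends. lever_a lies in +y, lever_b in -y
- clamp_grip (a point): where to squeeze, along the clamp's y: midway between the handles, 42 mm behind the pivot, mid width (13 mm over the table). Squeezed to the stop, the handles' outer faces are parallel, 27 mm apart, flat from x -62 to -33 mm. The spring takes 6 N here to begin to open and 9 N at the stop (a grip of 20 to 40 N holds it); let go, it snaps shut
- clamp_pivot (a point): middle of the clamp's pivot pin, 13 mm above its origin
- lever_a (a joint): swing of one lever from shut, rad: 0 = jaws shut, 0.26 = squeezed to the stop; both levers swing alike. At the stop the pads lie at clamp x 36 to 52 mm and gape 20 mm at the heel, 28 mm at the tip; the throat behind them is 26 mm wide back to x 20
- lever_b (a joint): swing of the other lever, likewise
- pad_a (a point): inner face of the orange jaw pad of lever_a (the clamp's +y side), 1 mm from the pad's tip, mid width; 53 mm ahead of the pivot when shut
- pad_b (a point): inner face of the orange jaw pad of lever_b (the clamp's -y side), 1 mm from the pad's tip, mid width; 53 mm ahead of the pivot when shut
- measuring_cylinder: bystander, leave alone: glass measuring cylinder on a blue foot, 75 mm across, 232 mm tall; origin at the centre of its underside
- amber_bottle_3: bystander, leave alone: amber bottle with white cap standing a little to the right of the group of like bottles, 66 mm across, 155 mm tall; origin at the centre of its underside
- dropper_1: bystander, leave alone: small amber dropper bottle, 30 mm across, 92 mm tall; origin at the centre of its underside
- dropper_2: bystander, leave alone: another such dropper bottle; origin at the centre of its underside
- spatula: bystander, leave alone: steel spoon spatula, 167 mm long in its y, 8 mm high, lying near the front; origin at the centre of its underside
- tweezers: bystander, leave alone: steel tweezers, 134 mm long in its y, 9 mm high, lying near the front; origin at the centre of its underside
- pen: bystander, leave alone: orange ball pen with blue end, 140 mm, lying; origin at the centre of its underside
- comb: bystander, leave alone: white plastic well comb with ten teeth, 92 mm long in its y, 30 mm in x, 5 mm high, lying; origin at the centre of its underside
There are look-alikes about, which are no part of the job. There is more than one size of the clamp; the one meant has the size given above.

How it is judged (in metres and radians):
On the way, in this order (a step that is already met when the one before it is completed fails the run):
1. the spacer's head is pressed down onto the glass (value of joint spacer below 0.002 m), for 0.2 s.
2. the clamp is lifted from the table, squeezed open by the fingers (value of joint each of lever_a, lever_b above 0.18 rad and contact force between the fingers and clamp above 2 N and height (world z) of clamp_pivot above 0.045 m), for 0.2 s.
At the end, for the whole second after the job is handed in: Spacer head within 2 mm of the glass; fingers squeeze the clamp open (levers over 0.18 rad); one pad each side of the glass, over 4.5 mm from its mid plane and 10 mm past the bare edge; pivot 5 to 60 mm below the glass top; clamp touches neither glass nor stand, at rest; bystanders in place (value of joint spacer below 0.002 m and value of joint each of lever_a, lever_b above 0.18 rad and contact force between the fingers and clamp above 2 N and ((x of pad_a in the frame of bare_edge_top below -0.0045 m and x of pad_b in the frame of bare_edge_top above 0.0045 m) or (x of pad_b in the frame of bare_edge_top below -0.0045 m and x of pad_a in the frame of bare_edge_top above 0.0045 m)) and y of each of pad_a, pad_b in the frame of bare_edge_top above 0.01 m and z of clamp_pivot in the frame of bare_edge_top between -0.06 and -0.005 m and contact force between clamp and cassette below 0.3 N and linear speed of clamp below 0.03 m/s); the arm keeps its last pose, push and grip.
It fails at once if the clamp is knocked hard against the cassette (over 8 N) (contact force between clamp and cassette above 8 N).
It fails at once if a bystander is moved by more than 3 cm (distance of any of measuring_cylinder, amber_bottle_3, dropper_1, dropper_2, spatula, tweezers, pen, comb from where it was at the start of the episode above 0.03 m).
It also fails if it takes over 48 s, if anything falls off the work surface, if the arm or the gripper's body presses on something with over 40 N, if the wrist force passes 120 N, or if a joint passes its speed limit or range.

## Working session

There is one attempt and no reset: what is moved stays moved. The work goes in short steps, Python scripts to look and compute and a tool call to move; the robot and the scene stay as the last step left them, time stands still between calls to the robot, and variables do not carry over. Pictures are saved under pics/ and viewed, and the job is handed in when it is done.

Besides the shell and the picture viewer there is one more tool, called after "Request:" as name(argument=value, ...) on one line, values as JSON. carry_out: Moves the arm, as the interface text tells. Its arguments: {"type":"object","properties":{"targets":{"type":"array","items":{"type":"array","items":{"type":"number"}}},"newtons":{"type":"number"}},"required":["targets"]}

```bash
ls; mkdir -p pics; cat > h.py <<'E'
import numpy as np, cv2, pickle
from bench import sensors, snapshot, bot, models
def save(p,name,crop=None,s=1.5):
    im=p["img"][:,:,::-1]
    if crop: r0,r1,c0,c1=crop; im=im[r0:r1,c0:c1]
    im=cv2.resize(im,None,fx=s,fy=s,interpolation=cv2.INTER_CUBIC)
    cv2.imwrite("pics/"+name+".png",im)
def px2w(p,row,col,z=None,depth=None):
    d=np.array([(col-p["cx"])/p["fx"],(row-p["cy"])/p["fy"],1.0])
    R=np.array(p["rotation"]);e=np.array(p["eye"])
    if z is not None:
        w=R@d; return e+w*(z-e[2])/w[2]
    if depth is None: depth=p["z_map"][int(round(row)),int(round(col))]
    return e+R@(d*depth)
def w2px(p,P):
    c=np.array(p["rotation"]).T@(np.array(P)-np.array(p["eye"]))
    return p["cy"]+p["fy"]*c[1]/c[2], p["cx"]+p["fx"]*c[0]/c[2]
E
python3 - <<'E'
from h import *
s=sensors.read_state();print(s)
for n in["side","top","wrist"]:
    p=snapshot(n);save(p,n+"0");pickle.dump(p,open(n+"0.pkl","wb"))
    print(n,p["fx"],p["cx"],p["cy"],p["eye"],np.round(p["rotation"],3).tolist())
    for q in["clamp","cassette","spacer_head","bare_edge_top","clamp_grip","clamp_pivot","pad_a"]:
        try:
            print(q,[(round(d["score"],2),np.round(d["point"]).tolist()) for d in models.spot_point(p,q)][:5])
        except Exception as e: print(q,e)
E
```

```text
pics
{'time_s': 0.0, 'joint_pos': array([-61.35177857,  28.75410119, -24.45375378,  88.89295127,
        12.65108844,  65.21918366, -12.04923841]), 'qvel': array([ 0.02746992, -0.01886487, -0.10226832, -0.01876245, -0.00787899,
        0.03587025, -0.07497733]), 'joint_efforts': array([ 4.65716275e-04, -5.69514263e+01, -5.81592724e+00, -2.80941814e+01,
        1.07174035e-02,  1.19389227e-02, -1.64942438e-06]), 'tool_pos': array([152.36207468, 631.16581686, 230.24603037]), 'tcp_rot': array([-1.79887409e+02, -3.87618904e-03,  1.66435956e+02]), 'force': array([0.24513402, 0.41528215, 0.74605112]), 'ft_torque': array([-0.00616225,  0.00931337, -0.01844869]), 'width': 0.9977480330347482}
side 435.7752212221468 254.2066971562254 192.92992478800986 [ 104.38771941 1070.88437325  541.38604924] [-111.677, 0.443, -152.151]
clamp [(0.72, [194.0, 354.0]), (0.48, [181.0, 244.0]), (0.36, [191.0, 370.0])]
cassette [(0.73, [225.0, 292.0])]
spacer_head [(0.66, [196.0, 356.0]), (0.56, [169.0, 295.0])]
bare_edge_top [(0.88, [178.0, 297.0])]
clamp_grip [(0.73, [192.0, 340.0]), (0.44, [178.0, 238.0])]
cl
[... 294 characters left out ...]
2.243, -0.921, -90.21]
clamp [(0.87, [134.0, 343.0]), (0.56, [252.0, 361.0])]
cassette [(0.63, [224.0, 268.0])]
spacer_head [(0.6, [216.0, 284.0]), (0.44, [195.0, 314.0])]
bare_edge_top [(0.87, [214.0, 286.0]), (0.74, [186.0, 337.0])]
clamp_grip [(0.76, [239.0, 354.0]), (0.7, [133.0, 330.0]), (0.29, [200.0, 134.0])]
clamp_pivot [(0.67, [132.0, 349.0]), (0.53, [250.0, 361.0])]
pad_a [(0.61, [267.0, 366.0]), (0.56, [269.0, 366.0]), (0.53, [124.0, 366.0]), (0.47, [126.0, 366.0])]
wrist 297.3186396354542 252.96905672347805 194.96283983943405 [ 85.7866833  647.09132765 374.79233012] [164.442, 0.017, 76.389]
clamp []
cassette []
spacer_head []
bare_edge_top []
clamp_grip []
clamp_pivot []
pad_a []
```

View pics/side0.png

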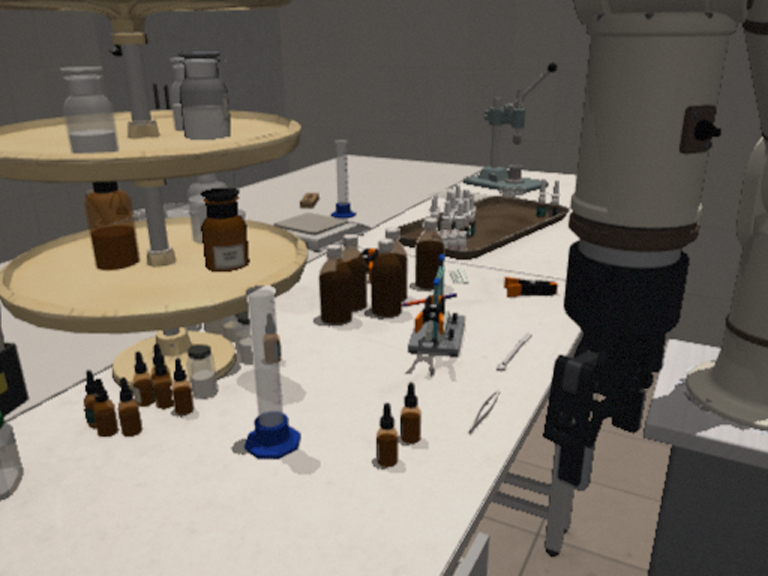

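View pics/top0.png

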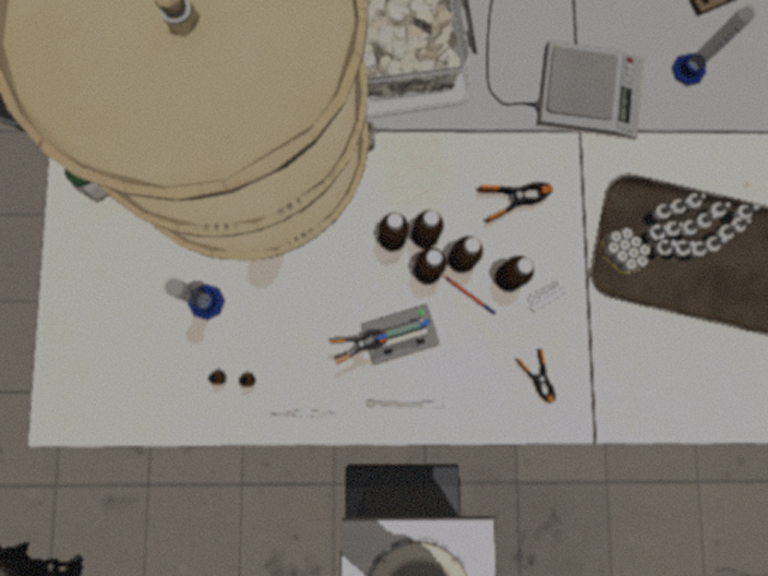

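View pics/wrist0.png

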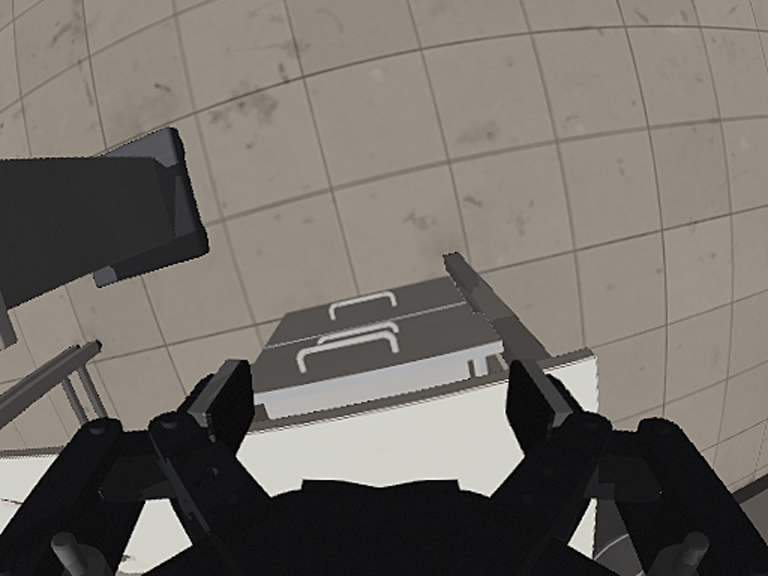

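```bash
cat >> h.py <<'E'
from scipy.spatial.transform import Rotation as Ro
def fix(p):
    p=dict(p); r=np.array(p["rotation"])
    if r.ndim==1: p["rotation"]=Ro.from_euler("xyz",r,degrees=True).as_matrix()
    return p
E
python3 - <<'E'
from h import *
p=fix(pickle.load(open("top0.pkl","rb")))
for rc in [(290,100),(200,200),(134,343),(252,361),(214,286),(224,268)]: print(rc,px2w(p,*rc).round(1), px2w(p,*rc,z=0).round(1))
a=cv2.resize(p["img"][220:280,330:390,::-1],None,fx=6,fy=6,interpolation=cv2.INTER_CUBIC)
b=cv2.resize(p["img"][110:170,310:370,::-1],None,fx=6,fy=6,interpolation=cv2.INTER_CUBIC)
cv2.imwrite("pics/cl.png",np.hstack([a,b]))
save(p,"cas",(190,260,210,310),7)
E
```

```text
(290, 100) [320.1 564.8   0.6] [320. 565.   0.]
(200, 200) [606.1 253.3   1.1] [606.2 253.4   0. ]
(134, 343) [ 820.2 -215.9   29.9] [ 828.7 -223.     0. ]
(252, 361) [ 443.6   97.6 1345.1] [ 435.9 -268.6    0. ]
(214, 286) [547.  -13.8 146.5] [559.7 -27.5   0. ]
(224, 268) [525.   33.4  36.1] [527.2  31.6   0. ]
```

View pics/cl.png

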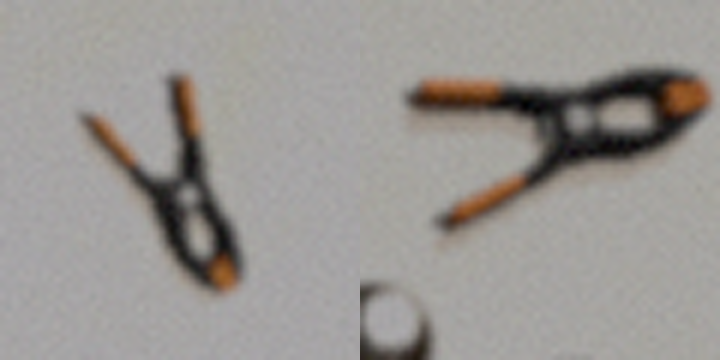

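View pics/cas.png

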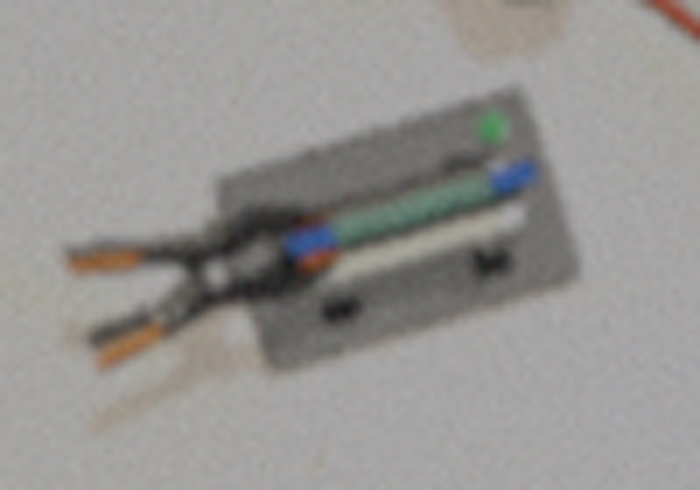

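```bash
python3 - <<'E'
from h import *
p=fix(pickle.load(open("top0.pkl","rb")))
im=p["img"].astype(int)
m=((im[:,:,2]-im[:,:,0]>35)&(im[:,:,2]-im[:,:,1]>15)).astype(np.uint8)
m[:200]=0;m[235:]=0;m[:,:240]=0;m[:,295:]=0
n,l,st,c=cv2.connectedComponentsWithStats(m)
for i in range(1,n): 
    print(st[i],c[i], px2w(p,c[i][1],c[i][0],z=147).round(1),px2w(p,c[i][1],c[i][0],z=133).round(1), p["z_map"][int(c[i][1]),int(c[i][0])], px2w(p,int(c[i][1]),int(c[i][0])).round(1))
# base corners from crop
for x,y in [(218,180),(515,88),(578,278),(270,372)]: print(px2w(p,190+y/7-.5,210+x/7-.5,z=17).round(1))
o=lambda x,y:(220+y/6-.42,330+x/6-.42)
for n,(x,y) in dict(h1=(85,118),h2=(180,78),piv=(190,190),tip=(228,285)).items(): print(n,px2w(p,*o(x,y),z=20).round(1))
for q in["measuring_cylinder","amber_bottle_3","dropper_1","pen","comb","spatula","tweezers"]:
    print(q,[(round(d["score"],2),px2w(p,*d["point"],z=0).round().tolist()) for d in models.spot_point(snapshot("top"),q)][:3])
E
```

```text
[280 213   7   5  22] [282.90909091 214.95454545] [544.2  -4.8 147. ] [545.4  -6.  133. ] 1203.5028 [547.1  -2.2 146. ]
[251 222   7   5  20] [253.7 224. ] [518.2  80.2 147. ] [519.1  80.  133. ] 1209.3064 [518.9  82.1 134.9]
[554.6 120.3  17. ]
[596.9 -16.9  17. ]
[509.2 -44.7  17. ]
[466.9  96.5  17. ]
h1 [ 476.6 -209.3   20. ]
h2 [ 497.7 -261.    20. ]
piv [ 438.4 -264.    20. ]
tip [ 388.6 -282.3   20. ]
measuring_cylinder [(0.89, [608.0, 452.0, 0.0]), (0.43, [446.0, 416.0, 0.0])]
amber_bottle_3 [(0.87, [657.0, -206.0, 0.0])]
dropper_1 [(0.54, [447.0, 421.0, 0.0]), (0.44, [433.0, 359.0, 0.0])]
pen [(0.49, [618.0, -119.0, 0.0])]
comb [(0.64, [615.0, -282.0, 0.0])]
spatula [(0.57, [385.0, 35.0, 0.0]), (0.17, [482.0, -249.0, 0.0])]
tweezers [(0.62, [363.0, 240.0, 0.0]), (0.28, [445.0, 413.0, 0.0])]
```

Request:
carry_out(targets=[[0,0.05,-0.05,0.03,-0.035],[0,0.1,-0.1,0.05,-0.07],[0,0.14,-0.16,0.06,-0.105],[0,0.18,-0.22,0.06,-0.14],[0,0.22,-0.28,0.06,-0.175],[0,0.25,-0.34,0.06,-0.21],[0,0.28,-0.4,0.06,-0.245],[0,0.31,-0.46,0.06,-0.28],[0,0.34,-0.52,0.06,-0.315],[0,0.36,-0.57,0.06,-0.35]])

```text
time_s: 2.73
tool_pos: [369.6, 287.6, 267.7]
tcp_rot: [179.9, -0.0, 103.1]
force: [1.8, 0.5, -0.6]
width: -0.002
```

```bash
python3 - <<'E'
from h import *
s=sensors.read_state();print(s["time_s"],s["tool_pos"].round(1),s["tcp_rot"].round(1),s["joint_pos"].round(),s["width"])
E
```

```text
2.7333 [369.6 287.6 267.7] [179.9  -0.  103.1] [-35.   6.  -6. 112.   1.  62. -29.] -0.002263181220529973
```

Request:
carry_out(targets=[[0,0.03,-0.06,0,0],[0,0.06,-0.12,0,0],[0,0.09,-0.18,0,0],[0,0.12,-0.24,0,0],[0,0.15,-0.3,0,0],[0,0.18,-0.36,0,0],[0,0.21,-0.42,0,0],[0,0.24,-0.48,0,0],[0,0.27,-0.53,0,0],[0,0.29,-0.56,0,0]])

```text
time_s: 3.57
tool_pos: [544.8, -53.2, 268.1]
tcp_rot: [179.9, 0.1, 102.8]
force: [0.5, 0.0, 0.9]
width: 0.002
```

```bash
python3 - <<'E'
from h import *
s=sensors.read_state();print(s["time_s"],s["tool_pos"].round(1),s["tcp_rot"].round(1),s["joint_pos"].round(),s["width"])
p=snapshot("wrist");pickle.dump(p,open("w1.pkl","wb"));save(p,"w1");print(p["eye"],p["rotation"])
p=snapshot("side");save(p,"s1")
E
```

```text
3.5667 [544.8 -53.2 268.1] [1.799e+02 1.000e-01 1.028e+02] [ -8.  14.  13. 103.  -3.  63.  19.] 0.0016452025605943623
[528.84466263  12.64236658 411.41679732] [ 1.64297139e+02 -7.79309810e-02  1.27734243e+01]
```

View pics/w1.png

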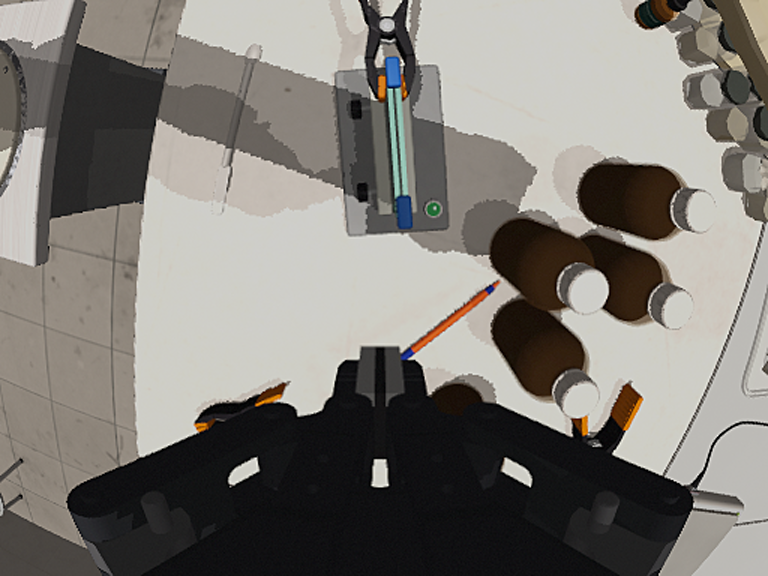

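```bash
cat >> h.py <<'E'
def wray(p,row,col):
    u=(col-p["cx"])/p["fx"];v=(row-p["cy"])/p["fy"];t=np.hypot(u,v)
    d=np.array([np.sin(t)*u/t,np.sin(t)*v/t,np.cos(t)]) if t>1e-9 else np.array([0,0,1.])
    return p["rotation"]@d
def wpt(p,row,col,z): 
    d=wray(p,row,col);return np.array(p["eye"])+d*(z-p["eye"][2])/d[2]
def wdep(p,row,col):
    z=p["z_map"][int(round(row)),int(round(col))]
    u=(col-p["cx"])/p["fx"];v=(row-p["cy"])/p["fy"];t=np.hypot(u,v)
    d=np.array([np.tan(t)*u/t,np.tan(t)*v/t,1.]);return np.array(p["eye"])+p["rotation"]@(d*z)
E
python3 - <<'E'
from h import *
p=fix(pickle.load(open("w1.pkl","rb")))
im=p["img"].astype(int)
m=((im[:,:,2]-im[:,:,0]>50)&(im[:,:,2]-im[:,:,1]>30)).astype(np.uint8)
m[160:]=0
n,l,st,c=cv2.connectedComponentsWithStats(m)
for i in range(1,n):
    if st[i][4]>20: print(st[i],c[i], wpt(p,c[i][1],c[i][0],z=133).round(1),wpt(p,c[i][1],c[i][0],z=145).round(1),wdep(p,c[i][1],c[i][0]).round(1))
for x,y in [(336,71),(438,66),(449,229),(346,235)]: print(wpt(p,y/1.5-.3,x/1.5-.3,z=17).round(1))
save(p,"w1c",(20,165,215,310),6); save(p,"w1d",(240,300,120,200),8)
E
```

```text
[257  38  10  20 184] [261.5         47.56521739] [523.   75.7 133. ] [523.2  73.  145. ] [523.   75.6 133.7]
[264 131  11  22 198] [269.18181818 141.34343434] [549.8  -9.4 133. ] [548.9  -8.4 145. ] [548.6  -8.1 149.2]
[472.   92.3  17. ]
[557.9 117.1  17. ]
[601.1 -23.7  17. ]
[512.5 -49.7  17. ]
```

View pics/w1c.png

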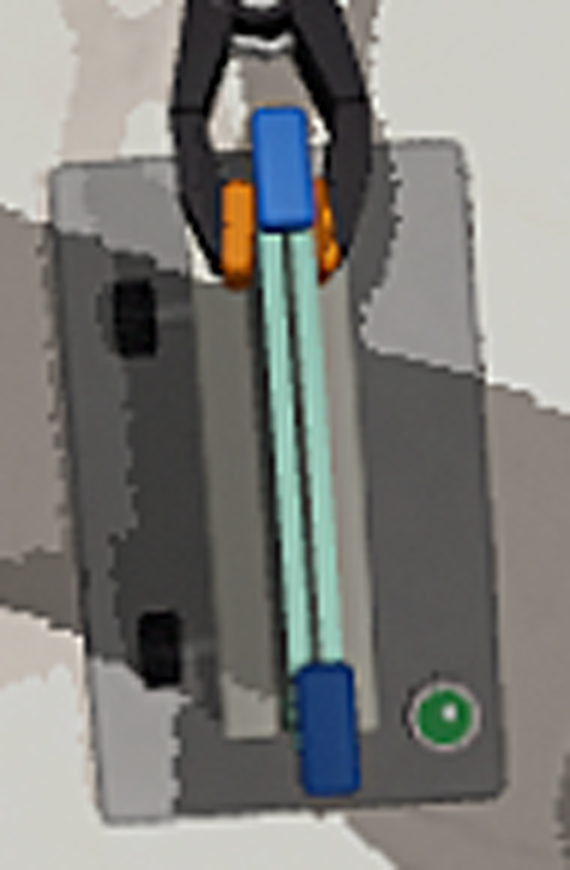

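Request:
carry_out(targets=[[0,0.002,0.05,-0.05,0],[0,0.004,0.078,-0.1,0],[0,0.004,0.078,-0.13,0],[0,0.004,0.078,-0.145,0],[0,0.004,0.078,-0.145,0]])

```text
time_s: 4.08
tool_pos: [545.5, -5.9, 178.8]
tcp_rot: [-179.9, 0.1, 102.8]
force: [-0.7, 0.0, 0.3]
width: 0.003
```

```bash
python3 - <<'E'
from h import *
s=sensors.read_state();print(s["time_s"],s["tool_pos"].round(1),s["tcp_rot"].round(1),s["joint_pos"].round(),s["width"])
p=snapshot("wrist");pickle.dump(p,open("w2.pkl","wb"));save(p,"w2",(100,280,180,340),5 if 0 else 4);print(p["eye"],p["rotation"])
p=snapshot("side");save(p,"s2",(140,250,240,350),5);pickle.dump(p,open("s2.pkl","wb"))
p=snapshot("top");save(p,"t2",(180,270,230,330),5)
E
```

```text
4.0833 [545.5  -5.9 178.8] [-1.799e+02  1.000e-01  1.028e+02] [-11.  20.  10. 108.  -4.  53.  14.] 0.0028069632924186453
[530.27478244  60.05318536 322.08933199] [164.3123425    0.18669509  12.71013987]
```

View pics/w2.png

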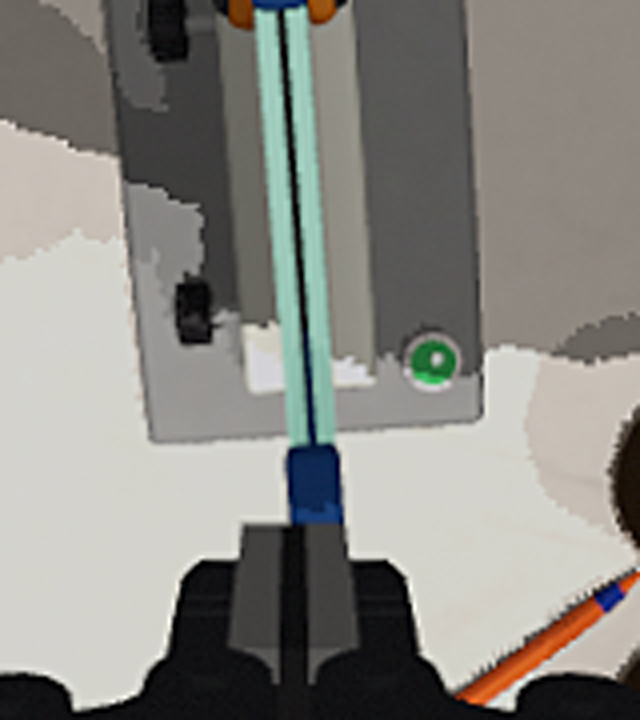

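View pics/s2.png

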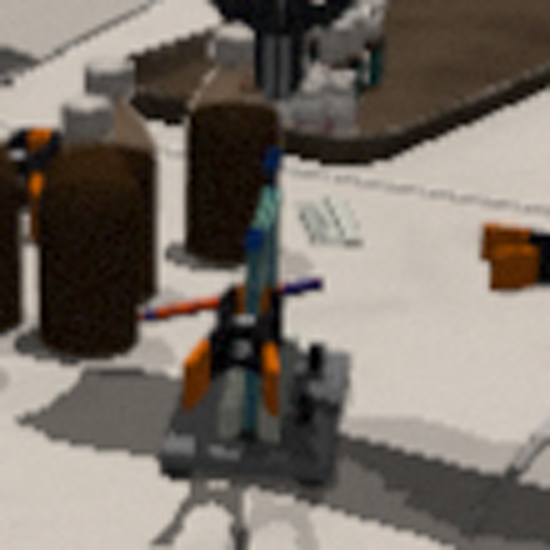

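```bash
cat >> h.py <<'E'
def w2wpx(p,P):
    c=p["rotation"].T@(np.array(P)-p["eye"]);t=np.arctan2(np.hypot(c[0],c[1]),c[2]);h=np.hypot(c[0],c[1])
    return p["cy"]+p["fy"]*t*c[1]/h, p["cx"]+p["fx"]*t*c[0]/h
E
python3 - <<'E'
from h import *
p=fix(pickle.load(open("w2.pkl","rb")))
r,c=w2wpx(p,[545.5,-5.9,178.8]);print("tcp px crop",(c-180)*4,(r-100)*4)
# head top-face corners: near-glass edge top at crop (290,447)-(338,447)
for x,y in[(314,448),(292,520),(340,520)]:
  print(wpt(p,100+y/4,180+x/4,147).round(1),wdep(p,100+y/4,180+x/4).round(1))
# glass top: left/right edges near y crop 440
for x,y in[(288,440),(332,440),(257,15),(308,15)]:
  print("glass",wpt(p,100+y/4,180+x/4,125).round(1),wdep(p,100+y/4,180+x/4).round(1))
# base
for x,y in[(150,440),(482,415)]: print("base",wpt(p,100+y/4,180+x/4,17).round(1),wdep(p,100+y/4,180+x/4).round(1))
E
```

```text
tcp px crop 297.96909520991755 579.0667624081856
[546.3   2.  147. ] [546.3   2.1 147.2]
[545.6 -10.6 147. ] [542.4   4.2 183.7]
[553.1  -8.9 147. ] [548.4   5.4 183.4]
glass [543.6  -4.9 125. ] [543.5  -4.7 125.7]
glass [551.1  -3.2 125. ] [551.   -3.  125.6]
glass [522.7  65.  125. ] [522.7  65.  125.3]
glass [530.8  66.8 125. ] [530.9  67.7  98.7]
base [514.3 -48.9  17. ] [514.3 -48.8  17.2]
base [600.6 -22.   17. ] [ 6.046e+02 -2.670e+01 -3.000e-01]
```

View pics/t2.png

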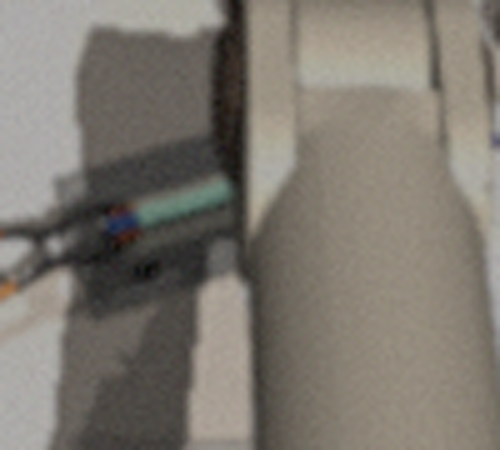

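Request:
carry_out(targets=[[0,0.005,-0.003,-0.025,0],[0,0.005,-0.003,-0.045,0],[0,0.005,-0.003,-0.055,0],[0,0.005,-0.003,-0.062,0],[0,0.005,-0.003,-0.068,0],[0,0.005,-0.003,-0.072,0],[0,0.005,-0.003,-0.072,0]])

```text
time_s: 4.82
tool_pos: [551.3, -9.0, 138.8]
tcp_rot: [179.8, 0.2, 102.6]
force: [-1.0, 0.9, 0.6]
width: -0.0
```

```bash
python3 - <<'E'
from h import *
s=sensors.read_state();print(s["time_s"],s["tool_pos"].round(1),s["tcp_rot"].round(1),s["force"].round(1))
p=snapshot("wrist");pickle.dump(p,open("w3.pkl","wb"));save(p,"w3",(150,300,180,340),4)
p=snapshot("side");save(p,"s3",(140,250,240,350),5)
E
```

```text
4.8167 [551.3  -9.  138.8] [179.8   0.2 102.6] [-1.   0.9  0.6]
```

View pics/w3.png

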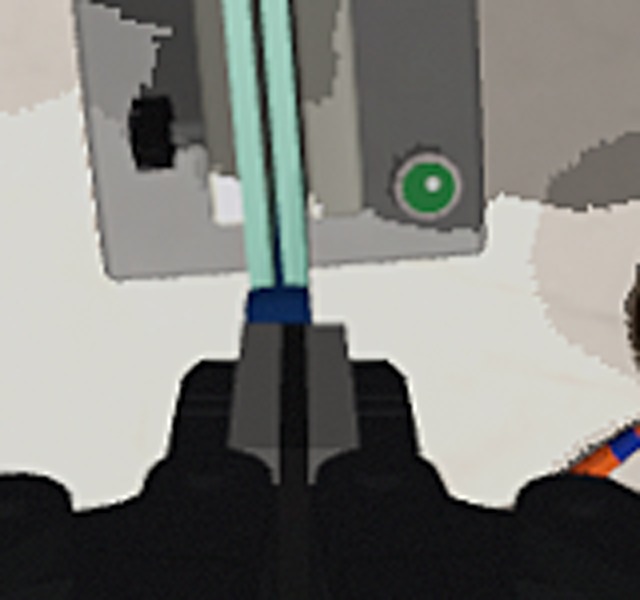

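View pics/s3.png

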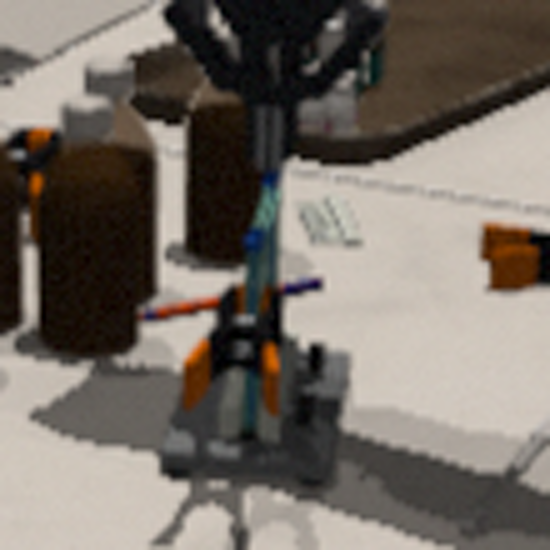

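Request:
carry_out(targets=[[0,-0.002,0,-0.004,0],[0,-0.002,0,-0.008,0],[0,-0.002,0,-0.012,0],[0,-0.002,0,-0.014,0],[0,-0.002,0,-0.014,0],[0,-0.002,0,-0.014,0]])

```text
time_s: 5.42
tool_pos: [551.3, -8.5, 132.9]
tcp_rot: [179.6, 0.1, 102.6]
force: [-3.9, 0.6, 17.2]
width: -0.004
```

```bash
python3 - <<'E'
from h import *
s=sensors.read_state();print(s["time_s"],s["tool_pos"].round(1),s["tcp_rot"].round(1),s["force"].round(1))
p=snapshot("wrist");pickle.dump(p,open("w3.pkl","wb"));save(p,"w4",(150,300,180,340),4)
p=snapshot("side");save(p,"s4",(140,250,240,350),5)
E
```

```text
5.4167 [551.3  -8.5 132.9] [1.796e+02 1.000e-01 1.026e+02] [-3.9  0.6 17.2]
```

View pics/w4.png

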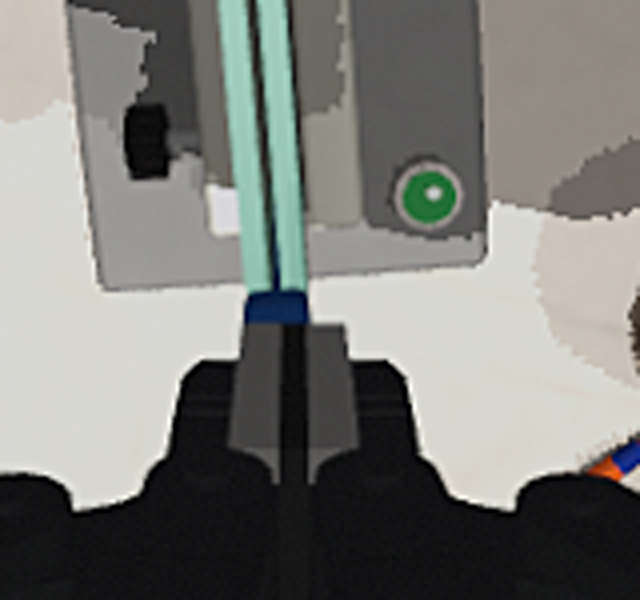

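View pics/s4.png

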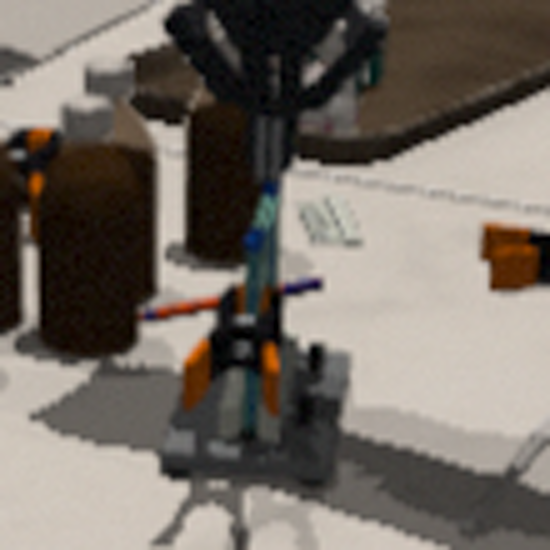

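Request:
carry_out(targets=[[0,0,0,0.05,0],[0,0,0,0.09,0],[20,-0.01,-0.03,0.11,0.035],[40,-0.02,-0.08,0.11,0.07],[60,-0.04,-0.13,0.11,0.11],[85,-0.06,-0.19,0.11,0.15],[85,-0.08,-0.25,0.11,0.185],[85,-0.1,-0.31,0.11,0.22],[85,-0.115,-0.36,0.11,0.26],[85,-0.123,-0.4,0.11,0.295]])

```text
time_s: 6.35
tool_pos: [475.1, -251.2, 198.4]
tcp_rot: [179.7, 0.1, 155.9]
force: [0.5, 0.7, -0.0]
width: 0.996
```

```bash
python3 - <<'E'
from h import *
s=sensors.read_state();print(s["time_s"],s["tool_pos"].round(1),s["tcp_rot"].round(1),s["joint_pos"].round(),s["force"].round(1))
p=snapshot("wrist");pickle.dump(p,open("w5.pkl","wb"));save(p,"w5")
p=snapshot("side");save(p,"s5",(140,250,240,350),5)
E
```

```text
6.35 [ 475.1 -251.2  198.4] [1.797e+02 1.000e-01 1.559e+02] [ 18.  18.   8. 108.  -4.  55.  94.] [ 0.5  0.7 -0. ]
```

View pics/w5.png

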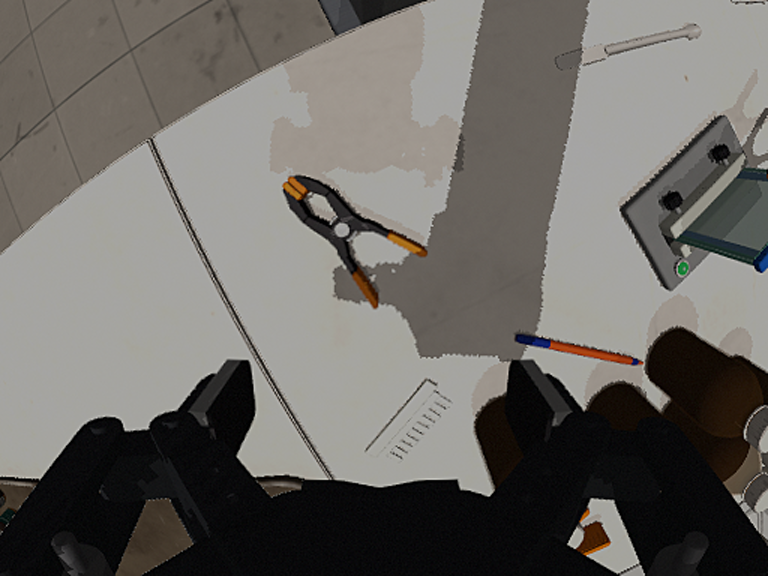

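View pics/s5.png

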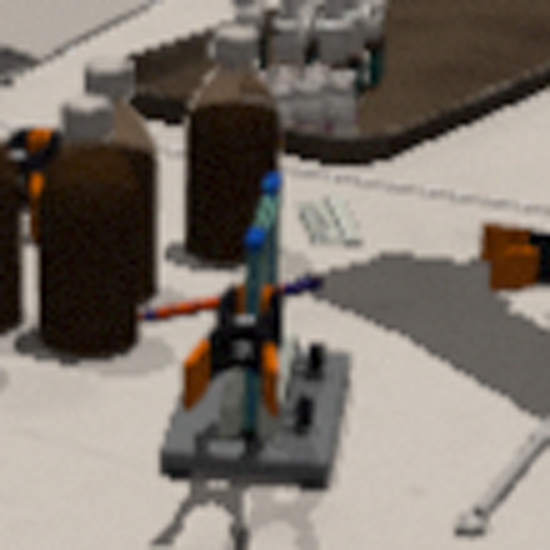

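```bash
python3 - <<'E'
from h import *
p=fix(pickle.load(open("w5.pkl","rb")))
P={}
for n,(x,y) in dict(piv=(343,230),tip=(290,187),ha=(425,250),hb=(375,303)).items():
    P[n]=wpt(p,y/1.5-.3,x/1.5-.3,24);print(n,P[n].round(1),wdep(p,y/1.5-.3,x/1.5-.3).round(1))
m=(P['ha']+P['hb'])/2
for a,b in((P['piv'],P['tip']),(m,P['tip']),(m,P['piv'])): d=b-a;print(np.degrees(np.arctan2(d[1],d[0])),np.linalg.norm(d))
print(np.linalg.norm(P['ha']-P['hb']))
save(p,"w5c",(105,215,180,300),6)
E
```

```text
piv [ 440.2 -264.7   24. ] [ 439.8 -264.2   28. ]
tip [ 395.7 -286.2   24. ] [ 395.9 -285.7   26.5]
ha [ 477.8 -216.6   24. ] [ 479.4 -216.4   16. ]
hb [ 499.5 -266.2   24. ] [ 498.6 -265.8   27.3]
-154.20522422387558 49.3854178215758
-154.27644056059466 103.1023496906218
-154.34191421085663 53.71700509073534
54.120473460920834
```

View pics/w5c.png

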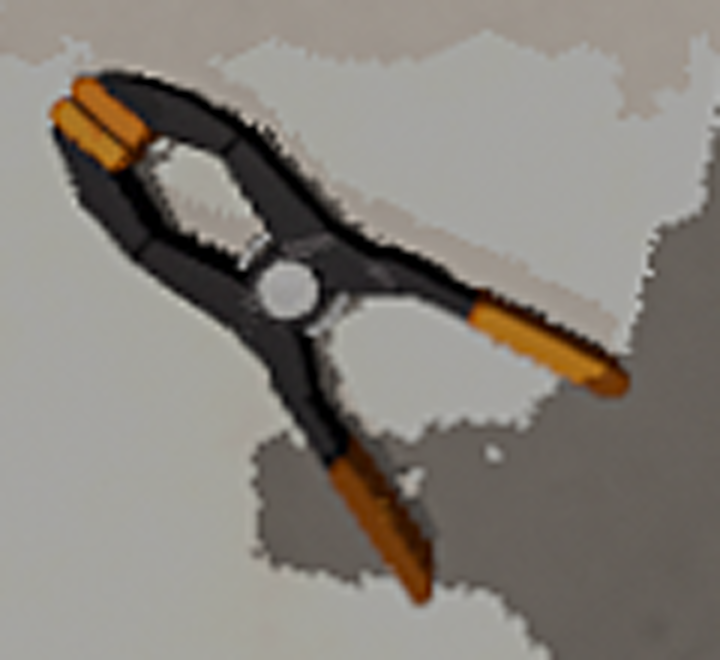

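Request:
carry_out(targets=[[85,0.003,0.003,-0.03,0.037],[85,0.006,0.006,-0.06,0.075],[85,0.011,0.011,-0.09,0.112],[85,0.011,0.011,-0.12,0.15],[85,0.011,0.011,-0.15,0.187],[85,0.011,0.011,-0.18,0.225],[85,0.011,0.011,-0.2,0.25],[85,0.011,0.011,-0.21,0.25],[85,0.011,0.011,-0.21,0.25]])

```text
time_s: 7.2
tool_pos: [480.2, -246.1, 70.8]
tcp_rot: [179.6, -0.0, -159.7]
force: [0.4, -0.6, 0.6]
width: 0.997
```

```bash
python3 - <<'E'
from h import *
s=sensors.read_state();print(s["time_s"],s["tool_pos"].round(1),s["tcp_rot"].round(1),s["joint_pos"].round(1),s["force"].round(1))
p=snapshot("wrist");pickle.dump(p,open("w6.pkl","wb"));save(p,"w6")
E
```

```text
7.2 [ 480.2 -246.1   70.8] [ 179.6   -0.  -159.7] [ 25.6  28.3  -1.3 111.9   0.5  40.1 134.3] [ 0.4 -0.6  0.6]
```

View pics/w6.png

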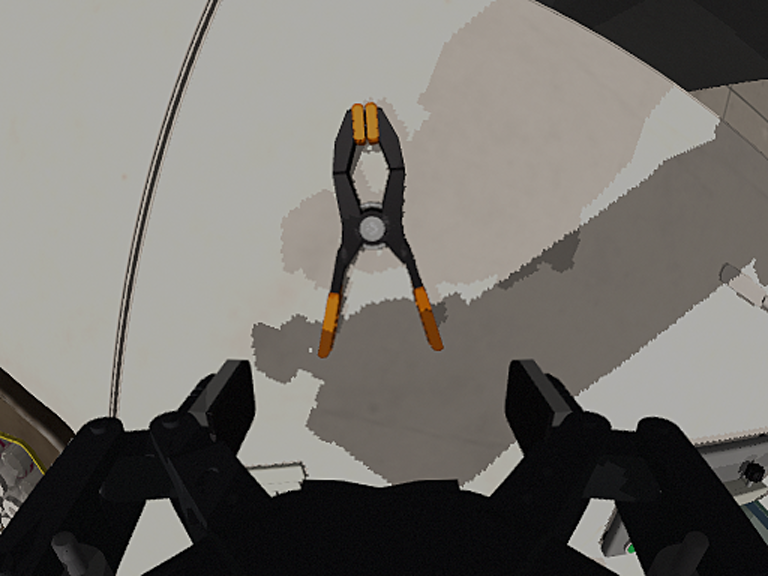

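```bash
python3 - <<'E'
from h import *
p=fix(pickle.load(open("w6.pkl","rb")))
P={}
for n,(x,y) in dict(piv=(371.5,229),tip=(365,103),ha=(439,346),hb=(325,352)).items():
    P[n]=wpt(p,y/1.5-.3,x/1.5-.3,26);print(n,P[n].round(1),wdep(p,y/1.5-.3,x/1.5-.3).round(1))
m=(P['ha']+P['hb'])/2
for a,b in((P['piv'],P['tip']),(m,P['tip']),(m,P['piv'])): d=b-a;print(np.degrees(np.arctan2(d[1],d[0])),np.linalg.norm(d))
u=P['tip']-m;u/=np.linalg.norm(u);print("grip",P['piv']-46*u,np.linalg.norm(P['ha']-P['hb']))
E
```

```text
piv [ 439.8 -265.2   26. ] [ 439.6 -265.2   27.4]
tip [ 390.4 -286.2   26. ] [ 3.868e+02 -2.883e+02 -3.000e-01]
ha [ 479.3 -217.8   26. ] [ 478.9 -218.2   27.1]
hb [ 500.1 -266.    26. ] [ 499.  -266.    28.5]
-156.9015773593336 53.63300548406755
-155.94252918377836 108.68697966837702
-155.00848834784324 55.06880475743782
grip [ 481.77307506 -246.41889862   26.        ] 52.4241842627789
```

Request:
carry_out(targets=[[85,0.0025,0,-0.04,0.015],[85,0.0025,0,-0.07,0.022],[85,0.0025,0,-0.09,0.022],[85,0.0025,0,-0.1,0.022],[85,0.0025,0,-0.107,0.022],[85,0.0025,0,-0.108,0.022],[85,0.0025,0,-0.108,0.022]])

```text
time_s: 7.83
tool_pos: [483.0, -246.9, 7.6]
tcp_rot: [179.7, 0.1, -155.7]
force: [-0.3, -0.6, 0.5]
width: 0.994
```

Request:
carry_out(newtons=35, targets=[[85,0,0,-0.006,0],[60,0,0,-0.006,0],[45,0,0,-0.006,0],[35,0,0,-0.006,0],[20,0,0,-0.006,0],[15,0,0,-0.006,0],[15,0,0,-0.006,0],[15,0,0,-0.006,0],[15,0,0,-0.006,0],[15,0,0,-0.006,0]])

```text
time_s: 8.67
tool_pos: [484.6, -247.5, 5.6]
tcp_rot: [179.8, 0.2, -155.7]
force: [-0.6, 1.5, 8.0]
width: 0.292
```

```bash
python3 - <<'E'
from h import *
s=sensors.read_state();print(s["time_s"],s["tool_pos"].round(1),s["tcp_rot"].round(1),s["joint_pos"].round(1),s["force"].round(1),s["width"]*85.4)
p=snapshot("wrist");pickle.dump(p,open("w7.pkl","wb"));save(p,"w7",(30,290,150,350),3)
E
```

```text
8.6667 [ 484.6 -247.5    5.6] [ 179.8    0.2 -155.7] [ 26.   34.9  -2.  112.4   1.7  32.7 137.2] [-0.6  1.5  8. ] 24.955128171374678
```

View pics/w7.png

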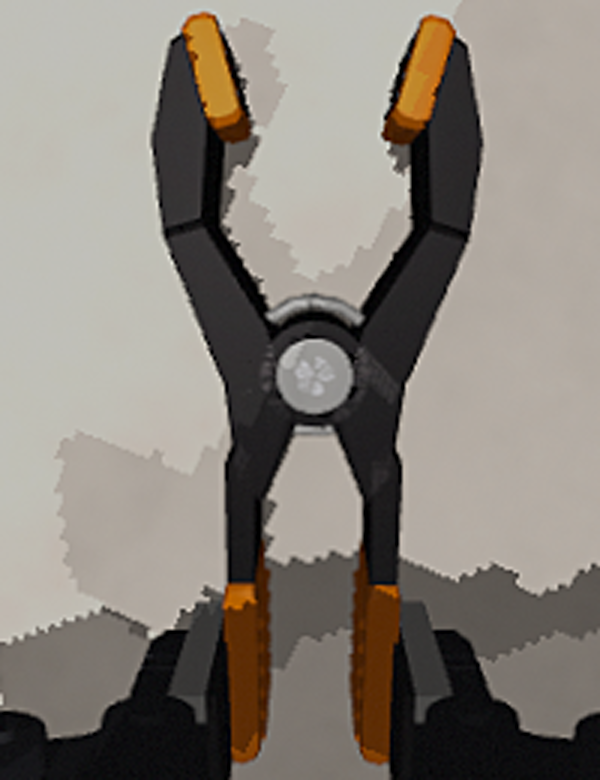

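Request:
carry_out(targets=[[15,0,0,0.01,0],[15,0,0,0.03,0],[15,0,0,0.055,0],[15,0,0,0.08,0],[15,0,0,0.1,-0.02],[15,0,0,0.12,-0.045],[15,0,0,0.135,-0.07],[15,0,0,0.145,-0.1],[15,0,0,0.145,-0.13],[15,0,0,0.145,-0.15]])

```text
time_s: 9.55
tool_pos: [485.0, -247.7, 94.2]
tcp_rot: [179.9, 0.3, 177.0]
force: [0.5, -0.1, -1.2]
width: 0.289
```

```bash
python3 - <<'E'
from h import *
s=sensors.read_state();print(s["time_s"],s["tool_pos"].round(1),s["tcp_rot"].round(1),s["joint_pos"].round(1),s["force"].round(1),s["width"]*85.4)
p=snapshot("wrist");pickle.dump(p,open("w8.pkl","wb"));save(p,"w8")
E
```

```text
9.55 [ 485.  -247.7   94.2] [179.9   0.3 177. ] [ 20.8  26.3   4.5 111.3  -3.3  42.3 114.2] [ 0.5 -0.1 -1.2] 24.721939437413944
```

View pics/w8.png

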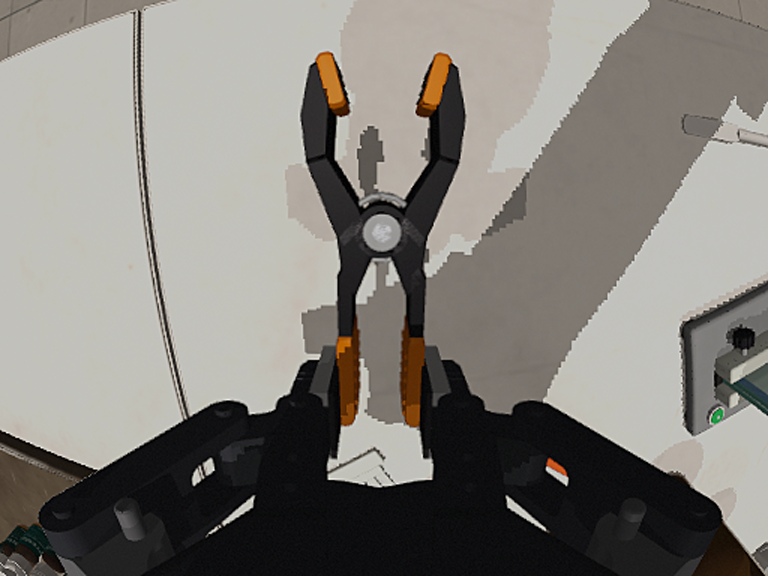

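Request:
carry_out(targets=[[15,0,0,0,-0.035],[15,0,0,0,-0.072],[15,0,0,0,-0.11],[15,0,0,0,-0.147],[15,0.01,0,0,-0.185],[15,0.02,0,0,-0.222],[15,0.03,0.01,0,-0.26],[15,0.05,0.02,0,-0.3],[15,0.07,0.03,0,-0.34],[15,0.09,0.04,0,-0.375]])

```text
time_s: 10.43
tool_pos: [539.2, -223.0, 94.4]
tcp_rot: [179.8, 0.3, 109.1]
force: [-0.4, 0.5, -0.9]
width: 0.294
```

Request:
carry_out(targets=[[15,0.02,0.02,0,-0.01],[15,0.04,0.05,0,-0.015],[15,0.055,0.08,0,-0.015],[15,0.065,0.1,0,-0.015],[15,0.07,0.115,0,-0.015],[15,0.07,0.12,0,-0.015],[15,0.07,0.12,0,-0.015]])

```text
time_s: 11.02
tool_pos: [580.8, -150.4, 94.4]
tcp_rot: [179.9, 0.2, 106.5]
force: [-0.2, 0.3, -1.0]
width: 0.292
```

```bash
python3 - <<'E'
from h import *
s=sensors.read_state();print(s["time_s"],s["tool_pos"].round(1),s["tcp_rot"].round(1),s["joint_pos"].round(1),s["force"].round(1),s["width"]*85.4)
p=snapshot("wrist");pickle.dump(p,open("w9.pkl","wb"));save(p,"w9")
p=snapshot("side");save(p,"s9",(120,250,240,370),5)
E
```

```text
11.0167 [ 580.8 -150.4   94.4] [179.9   0.2 106.5] [ -3.8  32.2  20.7 103.7 -14.9  46.4  40.7] [-0.2  0.3 -1. ] 24.915623745209917
```

View pics/w9.png

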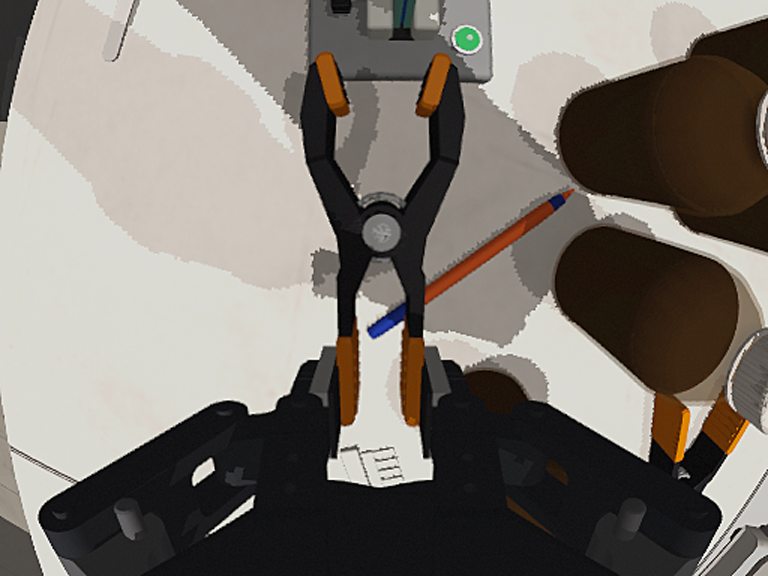

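View pics/s9.png

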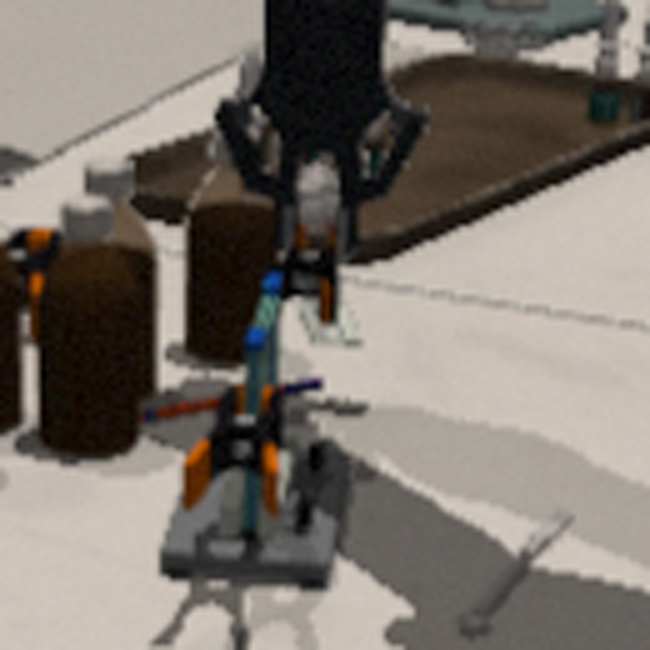

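```bash
python3 - <<'E'
from h import *
p=fix(pickle.load(open("w9.pkl","rb")))
print(p["eye"])
T=np.array([580.8,-150.4,94.4])
yc=np.array([-0.284,.959]);xc=np.array([.959,.284]);E=np.array([550.6,-12.4])
for n,(x,y,z) in dict(piv=(380,234,115),tipL=(323,56,114),tipR=(442,57,114)).items():
    P=wpt(p,y/1.5-.3,x/1.5-.3,z);D=wdep(p,y/1.5-.3,x/1.5-.3)
    print(n,P.round(1),D.round(1),"cass x,y rel edge",(xc@(P[:2]-E)).round(1),(yc@(P[:2]-E)).round(1), "rel tcp",(yc@(P-T)[:2]).round(1),(xc@(P-T)[:2]).round(1))
print("tcp",xc@(T[:2]-E),yc@(T[:2]-E))
save(p,"w9c",(0,90,190,340),5)
E
```

```text
[560.47666728 -85.40973566 237.63861674]
piv [ 565.7 -102.4  115. ] [ 565.7 -102.4  115. ] cass x,y rel edge -11.0 -90.6 rel tcp 50.3 -0.8
tipL [536.5 -58.5 114. ] [536.3 -58.3 113.2] cass x,y rel edge -26.6 -40.2 rel tcp 100.7 -16.4
tipR [567.9 -49.5 114. ] [567.9 -49.6 114.4] cass x,y rel edge 6.1 -40.5 rel tcp 100.5 16.3
tcp -10.230200000000064 -140.91879999999998
```

View pics/w9c.png

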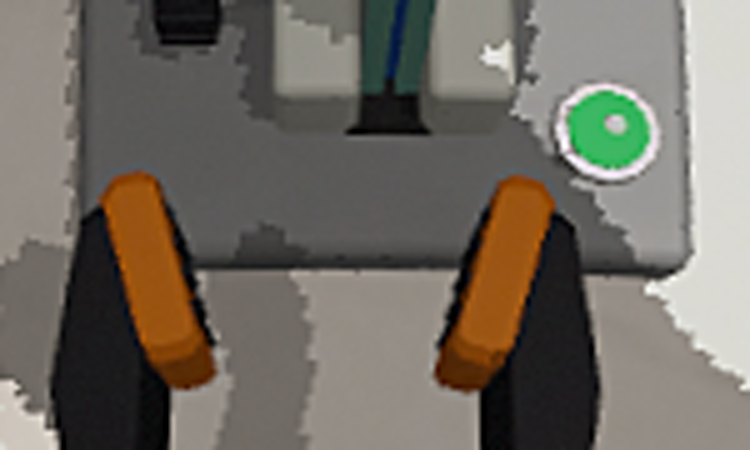

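Request:
carry_out(targets=[[15,0.008,0.003,-0.003,0],[15,0.017,0.005,-0.006,0],[15,0.014,0.018,-0.006,0],[15,0.01,0.032,-0.006,0],[15,0.005,0.045,-0.006,0],[15,0.005,0.045,-0.006,0],[15,0.005,0.045,-0.006,0]])

```text
time_s: 11.7
tool_pos: [583.1, -124.0, 90.9]
tcp_rot: [179.9, 0.2, 106.4]
force: [-0.0, -0.5, -0.3]
width: 0.292
```

```bash
python3 - <<'E'
from h import *
s=sensors.read_state();print(s["time_s"],s["tool_pos"].round(1),s["tcp_rot"].round(1),s["force"].round(1),s["width"]*85.4)
p=snapshot("wrist");pickle.dump(p,open("w10.pkl","wb"));save(p,"w10",(0,200,160,360),4)
E
```

```text
11.7 [ 583.1 -124.    90.9] [179.9   0.2 106.4] [-0.  -0.5 -0.3] 24.967108030800638
```

View pics/w10.png

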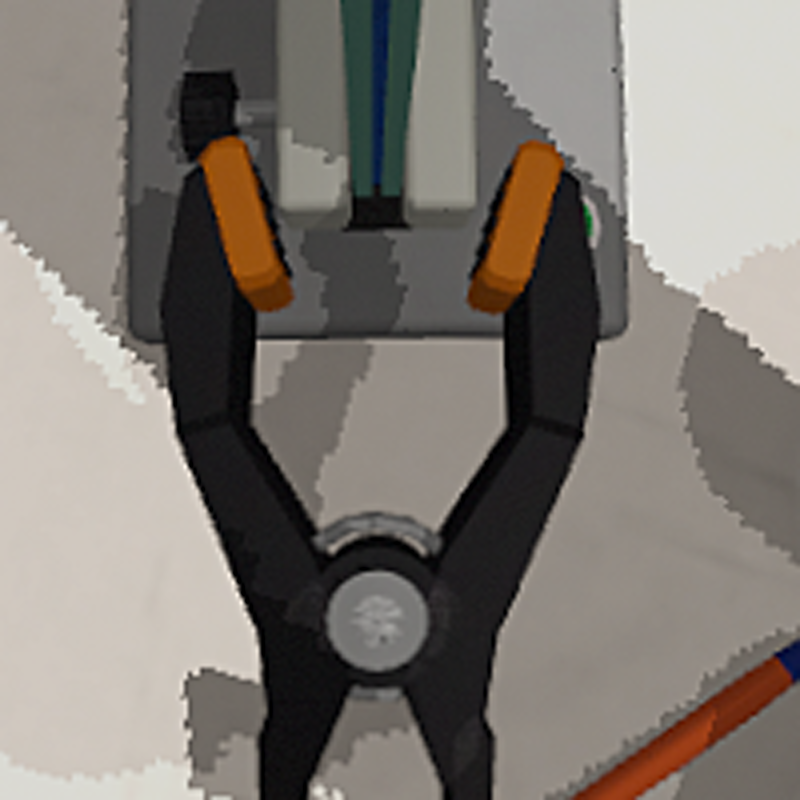

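Request:
carry_out(targets=[[15,-0.004,0.012,0,0],[15,-0.007,0.024,0,0],[15,-0.01,0.036,0,0],[15,-0.013,0.045,0,0],[15,-0.015,0.051,0,0],[15,-0.015,0.051,0,0]])

```text
time_s: 12.25
tool_pos: [574.1, -92.6, 91.0]
tcp_rot: [179.9, 0.2, 106.5]
force: [-1.0, -0.5, -1.0]
width: 0.289
```

```bash
python3 - <<'E'
from h import *
s=sensors.read_state();T=s["tool_pos"];print(s["time_s"],s["tool_pos"].round(1),s["tcp_rot"].round(1),s["force"].round(1),s["width"]*85.4)
p=snapshot("wrist");pickle.dump(p,open("w11.pkl","wb"));save(p,"w11",(0,200,160,360),4)
q=snapshot("side");save(q,"s11",(120,250,240,370),5)
p=fix(p)
yc=np.array([-0.284,.959]);xc=np.array([.959,.284]);E=np.array([550.6,-12.4])
print("tcp rel",xc@(T[:2]-E),yc@(T[:2]-E))
for a,b in[((n,z)) for n in(-4,4) for z in(125,112,60,37)]:
    w=E+xc*a; r,c=w2wpx(p,[w[0],w[1],b]);print(a,b,"crop px",round((c-160)*4),round(r*4))
E
```

```text
12.25 [574.1 -92.6  91. ] [179.9   0.2 106.5] [-1.  -0.5 -1. ] 24.71134352112831
tcp rel -0.28279523394612005 -83.55782094034555
-4 125 crop px 340 284
-4 112 crop px 343 302
-4 60 crop px 351 346
-4 37 crop px 353 358
4 125 crop px 428 284
4 112 crop px 422 302
4 60 crop px 407 346
4 37 crop px 402 358
```

View pics/w11.png

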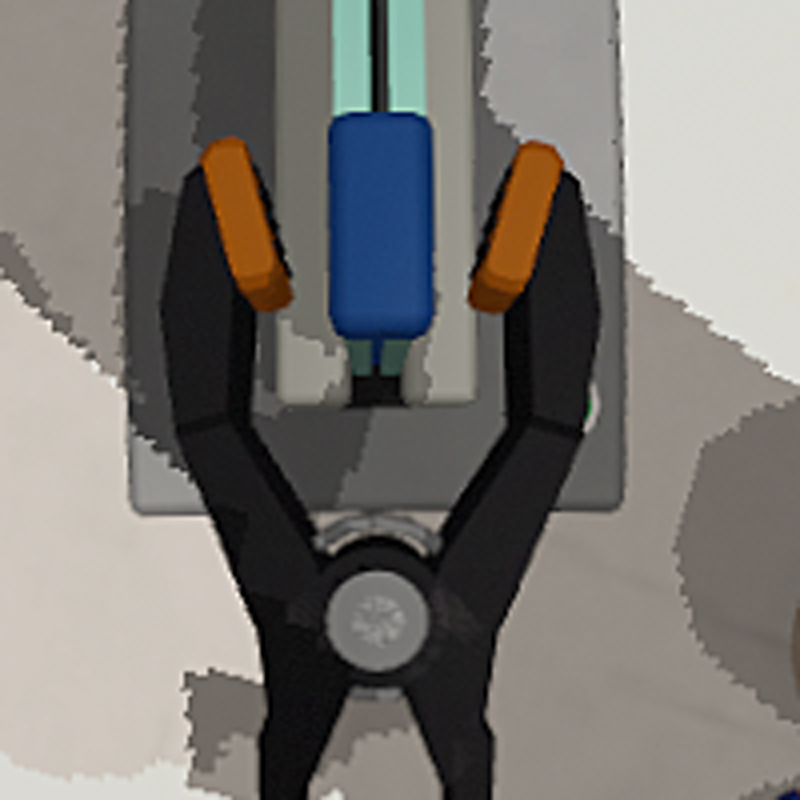

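View pics/s11.png

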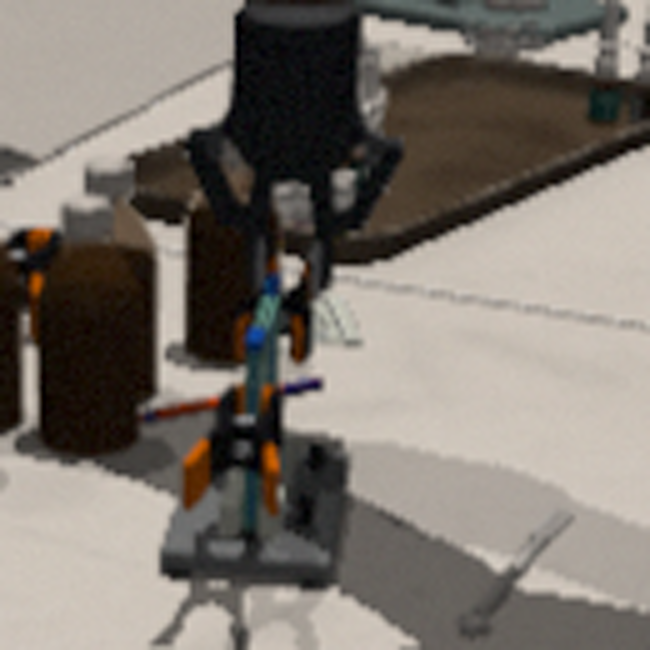

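Request:
carry_out(targets=[[15,-0.001,0.004,0,0],[15,-0.002,0.007,0,0],[15,-0.003,0.009,0,0],[15,-0.003,0.009,0,0],[15,-0.003,0.009,0,0],[15,-0.003,0.009,0,0]])

```text
time_s: 12.85
tool_pos: [572.6, -88.8, 91.2]
tcp_rot: [179.9, 0.3, 106.4]
force: [0.3, 0.1, -0.5]
width: 0.289
```

```bash
python3 - <<'E'
from h import *
s=sensors.read_state();T=s["tool_pos"];print(s["time_s"],s["tool_pos"].round(1),s["tcp_rot"].round(1),s["force"].round(1),s["width"]*85.4,s["qvel"].round(2))
p=snapshot("wrist");save(p,"w12",(0,200,160,360),4)
q=snapshot("top");save(q,"t12",(150,290,190,380),4)
E
```

```text
12.85 [572.6 -88.8  91.2] [179.9   0.3 106.4] [ 0.3  0.1 -0.5] 24.657231363912203 [ 0.06 -0.05  0.07 -0.   -0.04  0.09 -0.1 ]
```

View pics/w12.png

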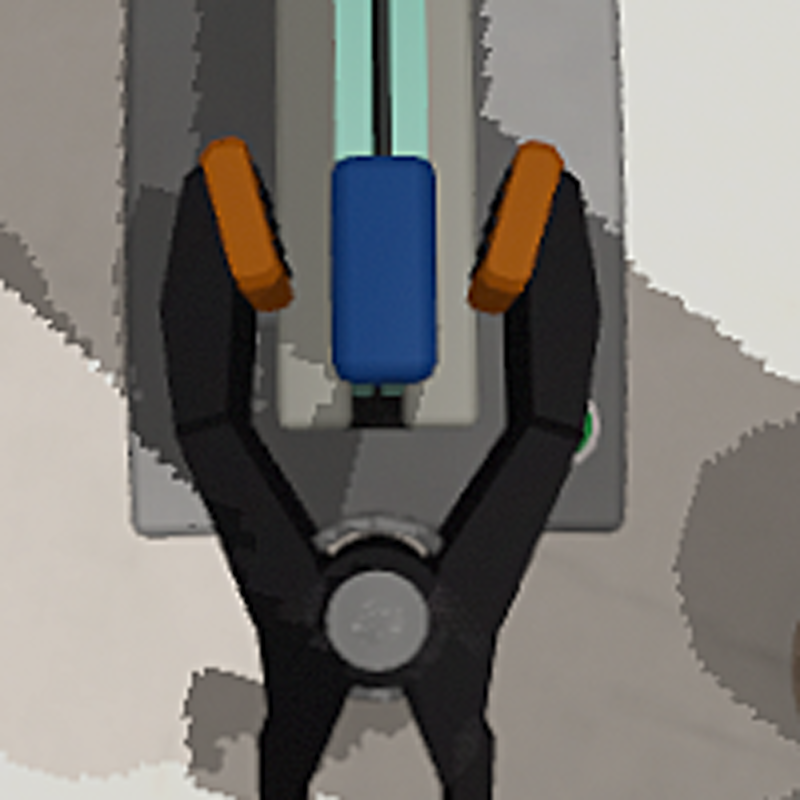

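```bash
python3 - <<'E'
from h import *
p=fix(snapshot("wrist")); print(wdep(p,270/4,160+385/4).round(1), wdep(p,100/4,160+360/4).round(1), sensors.read_state()["force"].round(1))
print(bot.sign_off())
E
```

```text
[549.2  -8.7 134.3] [542.2   7.6 125.7] [ 0.3 -0.1 -0.6]
the job is handed in; nothing more can be done
None
```

I pressed the spacer home, then picked up the clamp and brought it open round the bare edge. The job is handed in at about 13 s with the clamp still squeezed open in the air; the sign-off gave no verdict.

- **Spacer:** I pushed it down with the shut fingers until they stopped at z 132.9 mm against 17 N. The last depth reading put the head at 134.3 mm and the glass top at 125.7 mm, about 8.6 mm apart. Home is 8 mm, so it is within about 1 mm.
- **Which clamp:** I took the near one, which measured about 110 mm long with a 52–56 mm handle spread. The far one was clearly bigger, about 158 mm long with a 70 mm spread.
- **Clamp position:** It is held at 35 N. The fingers read about 25 mm apart where 27 mm was expected at the stop, and the picture shows the jaws wide open. They sit centred on the glass, one in front and one behind. The pad tips are roughly 20 mm past the edge, and the pivot is about 25–28 mm below the glass top.
- **Contact:** The wrist force stayed near zero (about 1 N) on the way in and at the end. The last wrist picture shows clear gaps on both sides.
- **Bystanders:** I saw none touched or moved in the pictures I looked at, but I did not measure their positions again at the end.
- **Disagreement:** The top and wrist cameras differed by about 5 mm on the cassette's position. I went by the close-up wrist view, and the glass then appeared centred between the jaws. Along the glass, the edge appeared 3–4 mm nearer the clamp's pivot than I had calculated.

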